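# Hang a rinsed tumbler upside down on the free drying peg

### The job

A rinsed steel tumbler lies on its side on the worktop. Put it upside down over the empty drying peg, all the way down so that its rim stands flat in the drip dish, and let go. Leave the tumbler that is already on the other peg, the lemon and the tomato where they are.

Things in the scene. Friction and masses are not known exactly. Their poses are not given: they have to be found in the camera images.
- tumbler: steel tumbler lying on one flat: straight eight-sided beaker, 60 mm across flats (65 over corners), 100 mm long, walls 4 mm, 52 mm clear inside, 93 mm deep, one end open, about 0.14 kg. The two upright side flats are parallel. Origin on the axis at mid-length; x points along the axis from the closed end to the mouth, z up as it first lies
- tumbler_mouth (a point): centre of the tumbler's open mouth, in the plane of the rim, 50 mm from the tumbler's origin along its x
- stand_free: empty drying stand, fixed: round grey drip dish 112 mm across, lip 14 mm high, with one upright steel peg in the middle, 20 mm in diameter (foot collar 32 mm wide, up to 14 mm high), rounded tip 96 mm above the worktop. Low ribs in the dish, 9 mm above the worktop, carry the rim of a seated tumbler. Origin on the peg axis at worktop level, z up
- stand_free_tip (a point): top of the empty peg, 96 mm above the worktop
- stand_used: the other drying stand, of the same shape and also fixed, which already carries a tumbler; origin on its peg's axis at worktop level
- tumbler_parked: a second tumbler of the same shape that already stands upside down on the other stand's peg; to be left alone. Origin at its middle, own x axis towards its mouth (down)
- lemon: a lemon lying on the worktop, 72x55x56 mm, to be left alone; origin at the centre of its underside
- tomato: a tomato on the worktop, 69 mm across and 71 mm high, to be left alone; origin at the centre of its underside
Not all that is in view belongs to the job. Leave any red look-alike of the tumbler alone.

How it is judged:
By the outcome, as a careful person would: the job done as asked, in the order asked, and still so for the second after the job is handed in, with the robot touching nothing.
It also fails if it takes over 43 s, if anything falls off the work surface, if the arm or the gripper's body presses on something with over 40 N, if the wrist force passes 120 N, or if a joint passes its speed limit or range.

### The arm

A 6-joint arm with a two-finger parallel gripper is mounted at the origin on a cart in front of the work surface, level with it; the furniture and walls round the work are solid. World frame = base frame: x ahead of the robot, y to its left, z up, the work surface at z = 0. Lengths are in m, angles in rad, forces in N, time in s.
With the tool pointing down it reaches from about 0.3 to 0.775 m from the base axis. Payload 14.6 kg.
Tool frame: the origin (TCP) lies on the centre line of the jaws, within the pads' length; the fingertips stand 19 mm ahead of it and the grasp point (between the pads) is the TCP; z points along the fingers, y is the line along which they close (so a half turn about z gives the same grasp; the last joint's range is limited). The gripper opens to 94 mm and grips with 3 to 60 N. Pads are 16 mm wide; open, the fingers measure 119 mm over their backs; the gripper's body (75 mm by 177 mm) begins 78 mm behind the grasp point.
Start: joints at [-1.196, 0.3, 1.521, -0, 1.321, -0.067], TCP at [0.235, -0.497, 0.204] pointing down, gripper open.
Joint ranges: [-3.03, 3.03], [-0.79, 2.21], [0.23, 2.52], [-1.04, 4.18], [0, 3.07], [-2.55, 2.55]. Speed limits (rad/s): [2.22, 2.22, 2.57, 3.14, 3.14, 3.14].

### API

Orientations are given as [roll, pitch, yaw] about the fixed x, y, z axes, in that order (R = Rz(yaw) Ry(pitch) Rx(roll)).
In Python, from station import get_obs, camera, workorder gives the robot as it stands.
- The arm moves only by the tool play_rows, never from a script. Its argument "motion" is a list that holds one entry, the list of rows, each a list of 7 numbers: the shift along the tool's x, y, z as a fraction of full scale, then the turn, a rotation vector about the tool's x, y, z as a fraction of full scale, then the opening, from -1 (shut) to 1 (fully open). In form: [[[x, y, z, ax, ay, az, grip], ...]]. A call has 1 to 10 rows; each row is the pose to reach, as a shift and turn from the pose commanded when the call began, along the tool's axes at that moment, turning the shorter way round; what a row does not reach only later rows make up. Full scale, the value 1, is 0.25 m for a shift and 2 pi rad for a turn. A row lasts 1/10 s, in which the tool goes at most 50 mm and 8.59 degrees, less where a joint would pass 70% of its speed; a pose out of reach is approached as far as the arm can. A call with a number of a shift or a turn outside -1 to 1 is refused whole. A call with a gripper value outside its range is refused whole. The fingers move at their own pace and stop on an object; "grip_force" is the grip in N (left out, the last holds). Time passes only in rows, so rows that repeat a pose let the fingers close. It gives the time, the measured TCP pose, the force, the opening and the grip force at its end, in the units of the state.
- get_obs(): the state, without advancing time (a new reading comes with each control period).
- camera(name): name is "side" or "top"; returns a dict with "frame" (420x560x3 uint8, red, green, blue), "z_map" (420x560 float32, m along the optical axis (not along the pixel's ray), 0 where there is no reading), "camera_matrix" (3x3 intrinsics, pixels), "D" ([k1, k2, p1, p2, k3] as OpenCV has them; the pictures are not rectified), "T" (4x4, takes a point from camera to world coordinates). Camera axes: x right, y up, looking along -z (the intrinsics and any distortion apply to the point x, -y, -z); pixel columns grow to the right and rows downward; lengths in m; the calibration is good to about 2 mm. A picture is of the moment at which its call begins.
- workorder.hand_in(): hands the job in; it is judged then, once.
The state is a dict: "time_s": time; "qpos": joint angles; "joint_vel": joint speeds; "tau": joint torques, N m; "ee_pos": TCP position; "eef_rot": TCP orientation; "force": force on the tool from outside, world axes, zero at the start; "moment": the same for the moment, N m; "grip_width": finger opening in m; "grip_force": force on a finger pad.
Only numpy, scipy, OpenCV 4.12 (cv2) and the standard library are available. Lean on these libraries where they do the work, as an engineer would, in place of code of your own. Each camera call takes 0.05 s, during which the arm holds its last target. There are 200 camera calls.

## Working session

There is one attempt and no reset: what is moved stays moved. The work goes in short steps, Python scripts to look and compute and a tool call to move; the robot and the scene stay as the last step left them, time stands still between calls to the robot, and variables do not carry over. Pictures are saved under pics/ and viewed, at most 10 in all, crops included, and the job is handed in when it is done.

Besides the shell and the picture viewer there is one more tool, called as a command line: name --argument value ..., lists and objects as JSON in quotes. play_rows: Moves the arm, as the interface text tells. Its arguments: {"type":"object","properties":{"motion":{"type":"array"},"grip_force":{"type":"number"}},"required":["motion"]}

```bash
ls; mkdir -p pics; cat > h.py <<'E'
import numpy as np, cv2
from station import get_obs, camera
def snap(n):
    c=camera(n); np.savez(f'{n}.npz',**c); return c
def load(n): return dict(np.load(f'{n}.npz'))
def world(c):
    h,w=c['z_map'].shape; u,v=np.meshgrid(np.arange(w),np.arange(h))
    p=cv2.undistortPoints(np.stack([u,v],-1).reshape(-1,1,2).astype(float),c['camera_matrix'],c['D']).reshape(h,w,2)
    z=c['z_map']; P=np.stack([p[...,0]*z,-p[...,1]*z,-z,np.ones_like(z)],-1)
    W=(P@c['T'].T)[...,:3]; W[z==0]=np.nan; return W
E
python3 - <<'E'
from h import *
for n in('side','top'):
    c=snap(n); cv2.imwrite(f'pics/{n}0.png',c['frame'][...,::-1]); print(n,c['T'].round(3).tolist(),c['camera_matrix'].round(1).tolist(),c['D'])
print(get_obs())
E
```

```text
pics
side [[-0.767, 0.517, -0.381, 0.168], [-0.642, -0.628, 0.44, 0.518], [-0.012, 0.582, 0.813, 0.882], [0.0, 0.0, 0.0, 1.0]] [[422.9, 0.0, 286.7], [0.0, 422.9, 204.9], [0.0, 0.0, 1.0]] [-0.035062  0.        0.        0.        0.      ]
top [[-0.017, 0.987, -0.163, 0.355], [-1.0, -0.014, 0.021, 0.111], [0.019, 0.163, 0.986, 1.254], [0.0, 0.0, 0.0, 1.0]] [[489.0, 0.0, 263.7], [0.0, 489.0, 206.5], [0.0, 0.0, 1.0]] [0.02061939 0.         0.         0.         0.        ]
{'time_s': 0.1, 'qpos': array([-1.19559066e+00,  3.00382399e-01,  1.52149365e+00,  3.69232325e-05,
        1.32073098e+00, -6.66073664e-02]), 'joint_vel': array([ 0.00129566, -0.00170047, -0.00095647,  0.00062659,  0.00016392,
        0.00039447]), 'tau': array([ 2.58286382e-03, -5.32644331e+01, -3.53281045e+01,  7.10105198e-02,
        2.34826683e-02, -8.96030429e-05]), 'ee_pos': array([ 0.23508497, -0.49696819,  0.20337198]), 'eef_rot': array([-3.14058290e+00, -1.03201599e-04,  4.41803830e-01]), 'force': array([ 0.39285874, -0.04805389, -0.4522897 ]), 'moment': array([0.01075099, 0.01156536, 0.05580299]), 'grip_force': 0.0, 'grip_width': 0.09389157985767338}
```

View pics/top0.png

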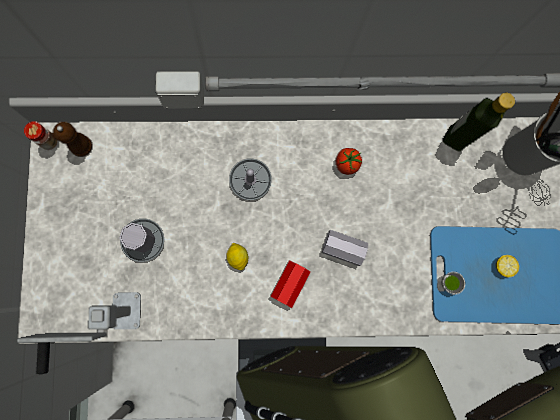

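View pics/side0.png

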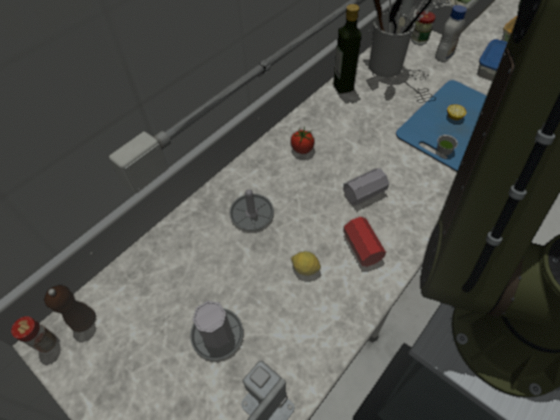

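The top view shows a grey tumbler at (345,248), a red look-alike at (290,284), the parked tumbler at (138,238) and the free peg at (250,178). In the side view the same things are at (366,187), (364,241), (213,328) and (252,210). I choose the grey one lying down. Next I'll take a close crop and measure.

```bash
python3 - <<'E'
from h import *
t=load('top');s=load('side')
a=cv2.resize(t['frame'][215:280,305:385],(400,325),interpolation=cv2.INTER_CUBIC)
b=cv2.resize(s['frame'][155:220,326:406],(400,325),interpolation=cv2.INTER_CUBIC)
cv2.imwrite('pics/crop.png',np.hstack([a,b])[...,::-1])
W={n:world(c) for n,c in(('top',t),('side',s))}
for n,(r0,r1,c0,c1) in {'top':(220,275,310,380),'side':(160,212,335,398)}.items():
    w=W[n][r0:r1,c0:c1].reshape(-1,3); f=load(n)['frame'][r0:r1,c0:c1].reshape(-1,3).astype(int)
    m=(w[:,2]>.012)&(f[:,0]-f[:,2]<40); m&=w[:,2]<.12; w=w[m]
    top=w[w[:,2]>np.nanpercentile(w[:,2],98)-.008]
    (cx,cy),(l1,l2),ang=cv2.minAreaRect((w[:,:2]*1000).astype(np.float32)); print(n,len(w),'zmax',np.percentile(w[:,2],98),'rect',cx,cy,l1,l2,ang)
    r=cv2.minAreaRect((top[:,:2]*1000).astype(np.float32)); print(' top flat',len(top),top.mean(0),r)
    c=w[:,:2].mean(0); e=np.linalg.svd(top[:,:2]-top[:,:2].mean(0),full_matrices=False)[2][0]; e=e*np.sign(-e[1]); 
    p=(w[:,:2]-top[:,:2].mean(0))@e; print(' axis',e,p.min(),p.max())
# stand free
for n,(r0,r1,c0,c1) in {'top':(155,205,225,275),'side':(185,235,225,280)}.items():
    w=W[n][r0:r1,c0:c1].reshape(-1,3)
    d=w[(w[:,2]>.010)&(w[:,2]<.018)]; q=w[w[:,2]>.03]; 
    (c,r)=cv2.minEnclosingCircle((d[:,:2]*1000).astype(np.float32)); print(n,'dish',c,r,'peg',q.mean(0),q.max(0),q[q[:,2]>.08].mean(0),len(q))
w=W['top'][210:270,110:170].reshape(-1,3);q=w[w[:,2]>.09];print('parked',q.mean(0))
for nm,(r0,r1,c0,c1) in dict(lemon=(240,274,222,252),tom=(145,178,332,365),red=(260,310,265,313)).items():
    w=W['top'][r0:r1,c0:c1].reshape(-1,3);q=w[w[:,2]>.015];print(nm,q.mean(0),q.min(0),q.max(0))
E
```

```text
top 1036 zmax 0.06319466807288683 rect 450.42242431640625 -115.31927490234375 101.48182678222656 60.91350555419922 69.35894012451172
 top flat 543 [ 0.45054388 -0.11346295  0.05904178] ((448.172119140625, -113.83210754394531), (100.20587921142578, 42.23075866699219), 70.47097778320312)
 axis [-0.34561793 -0.93837532] -0.04903155610907355 0.05255650649804146
side 969 zmax 0.06213836422117866 rect 450.78411865234375 -117.56292724609375 102.80763244628906 63.58106994628906 69.18524932861328
 top flat 451 [ 0.44923846 -0.11443252  0.05899586] ((449.7317199707031, -117.10990905761719), (102.75201416015625, 40.425472259521484), 69.63236999511719)
 axis [-0.36307286 -0.93176075] -0.04914995971900369 0.05384749499499472
top dish (634.1927490234375, 120.03318786621094) 55.754005432128906 peg [0.6294674  0.11941348 0.07871273] [0.64102971 0.12881506 0.09999008] [0.63153022 0.11943113 0.09192467] 84
side dish (633.7899169921875, 116.56719970703125) 56.66545104980469 peg [0.62962709 0.12114926 0.06788052] [0.64133667 0.12815382 0.09694075] [0.63109573 0.1197023  0.08988564] 161
parked [0.47905052 0.39269199 0.10646683]
lemon [0.43147001 0.15369986 0.04528064] [0.39852185 0.12633853 0.02410826] [0.46582311 0.18099725 0.05766064]
tom [ 0.66887233 -0.13088259  0.05034333] [ 0.6397047  -0.16569699  0.02120086] [ 0.70437385 -0.10075365  0.07628199]
red [0.36357936 0.0253032  0.05420967] [ 0.30720021 -0.02335608  0.019797  ] [0.42066413 0.07368749 0.06662866]
```

View pics/crop.png

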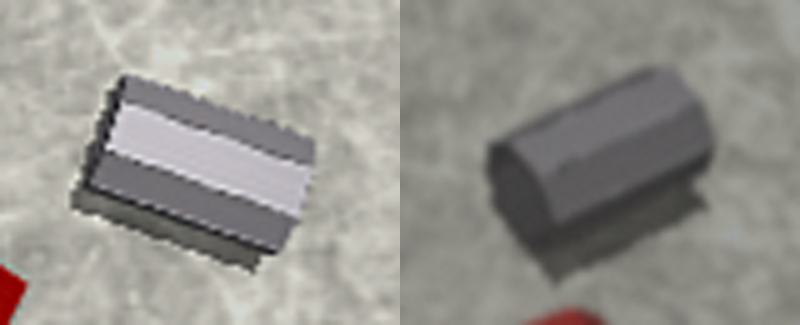

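The crop shows the octagonal grey body. Its visible end is at left, near (350,194) in the side view, and appears darker. I'll check depth to see whether that end is open.

```bash
python3 - <<'E'
from h import *
s=load('side');w=world(s); c=np.array([.4503,-.1155]);e=np.array([-.352,-.936])
a=(w[...,:2]-c)@e; l=(w[...,:2]-c)@np.array([.936,-.352])
for v in range(184,208,2): print(v,' '.join(f'{1000*a[v,u]:.0f}/{1000*l[v,u]:.0f}/{1000*w[v,u,2]:.0f}' for u in range(342,362,2)))
t=load('top');w=world(t);a=(w[...,:2]-c)@e
for v in range(230,254,3): print(v,' '.join(f'{1000*a[v,u]:.0f}/{1000*w[v,u,2]:.0f}' for u in range(317,333,1)))
print(s['frame'][184:206:3,344:364:3].mean(-1).astype(int))
E
```

```text
184 -31/54/1 -47/27/40 -40/28/35 -48/12/57 -46/7/62 -42/4/62 -38/1/62 -33/-0/60 -29/-3/62 -23/-4/59
186 -34/49/-1 -45/28/29 -39/28/25 -32/29/20 -48/3/59 -45/-1/61 -42/-4/63 -36/-5/59 -30/-6/57 -28/-10/61
188 -37/44/-2 -45/28/21 -38/27/17 -33/26/15 -28/24/15 -46/-3/56 -43/-6/58 -41/-12/63 -35/-13/60 -30/-14/57
190 -41/39/-2 -45/26/15 -42/22/18 -35/22/13 -29/21/10 -25/19/10 -47/-13/60 -42/-14/57 -38/-17/59 -31/-17/54
192 -45/33/-2 -48/22/13 -43/20/12 -37/18/10 -33/16/9 -27/15/7 -48/-15/54 -43/-16/52 -37/-18/51 -33/-20/50
194 -51/24/4 -43/26/-4 -44/17/7 -41/13/10 -34/14/4 -30/10/5 -27/6/8 -44/-19/49 -40/-22/49 -35/-23/47
196 -52/22/-2 -48/19/-1 -46/13/4 -41/12/3 -35/10/0 -31/8/1 -28/4/3 -47/-24/48 -42/-26/47 -37/-27/45
198 -57/15/0 -52/14/-1 -49/10/1 -46/5/6 -41/3/5 -36/1/3 -31/-1/3 -48/-26/43 -43/-27/41 -37/-29/39
200 -60/11/-1 -54/10/-4 -52/4/2 -48/1/3 -44/-2/4 -40/-4/3 -36/-7/4 -48/-28/37 -42/-29/34 -35/-28/28
202 -63/6/-1 -58/4/-3 -54/1/-1 -49/-2/-2 -49/-9/6 -45/-12/7 -44/-17/13 -47/-27/27 -40/-27/22 -35/-29/21
204 -67/0/-1 -62/-2/-1 -59/-6/1 -54/-8/-1 -49/-10/-2 -45/-13/-0 -48/-24/
[... 591 characters left out ...]
61
242 -66/-1 -64/1 -62/3 -59/1 -57/-1 -54/-0 -52/4 -50/5 -47/4 -50/54 -48/57 -46/58 -44/59 -42/61 -40/61 -37/59
245 -64/-1 -61/-1 -59/4 -57/3 -54/0 -52/3 -50/4 -48/7 -51/58 -48/58 -46/60 -44/58 -42/62 -39/56 -37/59 -35/62
248 -61/-1 -59/1 -56/-2 -54/-1 -51/-5 -51/13 -48/12 -50/52 -48/53 -45/50 -44/56 -42/60 -39/56 -37/55 -35/59 -32/58
251 -59/-0 -56/-3 -54/1 -52/2 -49/-2 -51/35 -49/46 -47/45 -45/51 -42/43 -41/51 -38/48 -36/50 -33/49 -31/49 -29/50
[[ 77  65 113 112 114 113 115]
 [ 62  58  74 112 115  97  94]
 [ 72  66  65  84  93  90  91]
 [ 98  65  66  65  91  91  90]
 [105  65  64  62  83  94  87]
 [139  84  63  64  67  65  57]
 [144 128  63  56  57  58  63]
 [136 135 109  63  69  75  73]]
```

The end facing +y is open: the rays there reach the inner floor. So the mouth direction is about (0.35, 0.94). The plan is to grip across the side flats with the tool leaning 40° towards the mouth. I then turn it so the tool points outward and down over the peg.

```bash
cat > plan.py <<'E'
import sys
from h import *
from scipy.spatial.transform import Rotation as Ro
th=np.deg2rad(40); D=np.array([0,0,-1.])
def fr(mouth,d):   # tumbler mouth dir and 'down as it lay' dir -> tool rotation
    z=np.cos(th)*d+np.sin(th)*mouth; x=np.cos(th)*mouth-np.sin(th)*d
    return Ro.from_matrix(np.c_[x,np.cross(z,x),z])
m=np.array([.354,.935,0]);m/=np.linalg.norm(m)
Rg=fr(m,D); G=np.array([.4502,-.116,.030])-.015*m
S=np.array([.633,.119,0.]); r=S/np.linalg.norm(S)
Rp=fr(D,r)
up=lambda h:np.array([0,0,h])
K={'pre':(Rg,G-.1*Rg.as_matrix()[:,2]),'grasp':(Rg,G),'lift':(Rg,G+up(.2)),
   'over':(Rp,S+up(.205)),'seat':(Rp,S+up(.074)),'back':(Rp,S+up(.074)-.12*Rp.as_matrix()[:,2])}
def rel(name,o=None):
    o=o or get_obs(); R0=Ro.from_euler('xyz',o['eef_rot']); R,p=K[name]
    d=R0.inv().apply(p-o['ee_pos'])/.25; a=(R0.inv()*R).as_rotvec()/(2*np.pi)
    print(name,p.round(3),'rows',d.round(3),a.round(4),'dist',np.linalg.norm(d)*.25,'deg',np.linalg.norm(a)*360)
if __name__=='__main__':
    for n in sys.argv[1:]: rel(n)
E
python3 plan.py pre grasp
```

```text
pre [ 0.422 -0.19   0.107] rows [ 1.201 -0.789  0.388] [ 0.0424  0.1054 -0.117 ] dist 0.37214417170788844 deg 58.73218115956
grasp [ 0.445 -0.13   0.03 ] rows [ 1.386 -0.967  0.695] [ 0.0424  0.1054 -0.117 ] dist 0.4568593039345776 deg 58.73218115956
```

play_rows --motion '[[[0.18, -0.12, 0.0, 0.007, 0.017, -0.019, 1], [0.36, -0.24, 0.0, 0.014, 0.035, -0.039, 1], [0.54, -0.36, 0.0, 0.021, 0.053, -0.058, 1], [0.72, -0.48, 0.0, 0.028, 0.07, -0.078, 1], [0.9, -0.6, 0.05, 0.035, 0.088, -0.097, 1], [0.95, -0.65, 0.1, 0.042, 0.105, -0.117, 1], [0.95, -0.65, 0.1, 0.042, 0.105, -0.117, 1], [0.95, -0.65, 0.1, 0.042, 0.105, -0.117, 1], [0.95, -0.65, 0.1, 0.042, 0.105, -0.117, 1], [0.95, -0.65, 0.1, 0.042, 0.105, -0.117, 1]]]' --grip_force 25

```text
time_s: 1.1
ee_pos: [0.3803, -0.2492, 0.1793]
eef_rot: [3.139, -0.691, 1.207]
force: [0.5, 0.0, 0.0]
grip_width: 0.0941
grip_force: 0.0
```

```bash
python3 plan.py pre grasp; python3 -c "
from h import *;o=get_obs();print(o['qpos'],o['time_s'])"
```

```text
pre [ 0.422 -0.19   0.107] rows [0.031 0.071 0.403] [ 0.0006  0.0011 -0.0002] dist 0.10254159260612726 deg 0.44806130836640434
grasp [ 0.445 -0.13   0.03 ] rows [0.033 0.07  0.803] [ 0.0006  0.0011 -0.0002] dist 0.20161957844272066 deg 0.44806130836640434
[-0.98305393  0.32403877  1.70421416  0.54759502  1.56080277 -0.75149366] 1.1
```

play_rows --motion '[[[0.03, 0.07, 0.15, 0, 0.001, 0, 1], [0.03, 0.07, 0.3, 0, 0.001, 0, 1], [0.03, 0.07, 0.4, 0, 0.001, 0, 1], [0.03, 0.07, 0.4, 0, 0.001, 0, 1], [0.03, 0.07, 0.4, 0, 0.001, 0, 1], [0.03, 0.07, 0.4, 0, 0.001, 0, 1]]]'

```text
time_s: 1.7
ee_pos: [0.4219, -0.1911, 0.1081]
eef_rot: [3.137, -0.699, 1.21]
force: [-0.2, -0.6, -0.0]
grip_width: 0.0943
grip_force: 0.0
```

```bash
python3 plan.py grasp; python3 - <<'E'
from h import *
c=snap('top');d=snap('side')
a=cv2.resize(c['frame'][150:330,230:470],(400,300));b=cv2.resize(d['frame'][70:280,250:530],(400,300))
cv2.imwrite('pics/pre.png',np.hstack([a,b])[...,::-1])
E
```

```text
grasp [ 0.445 -0.13   0.03 ] rows [-0.001 -0.002  0.407] [ 0.0007 -0.0001  0.0001] dist 0.10175138633707353 deg 0.2546341837229436
```

View pics/pre.png

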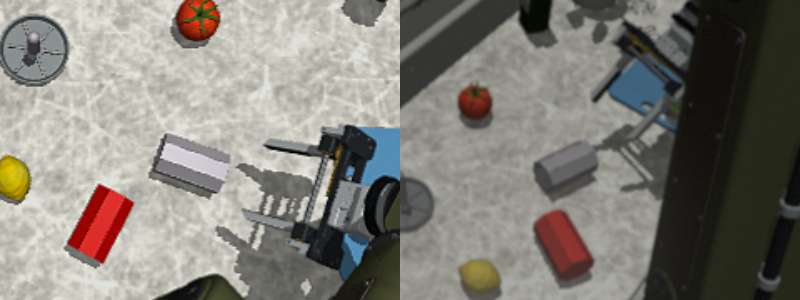

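The open fingers, tips at crop (268,145) and (248,213), straddle the line of the grey tumbler's axis. Now I go in and close.

play_rows --motion '[[[0, 0, 0.1, 0, 0, 0, 1], [0, 0, 0.2, 0, 0, 0, 1], [0, 0, 0.3, 0, 0, 0, 1], [0, 0, 0.36, 0, 0, 0, 1], [0, 0, 0.405, 0, 0, 0, 1], [0, 0, 0.405, 0, 0, 0, 1], [0, 0, 0.405, 0, 0, 0, 1], [0, 0, 0.405, 0, 0, 0, 0.4], [0, 0, 0.405, 0, 0, 0, 0.25], [0, 0, 0.405, 0, 0, 0, -1]]]' --grip_force 25

```text
time_s: 2.8
ee_pos: [0.445, -0.1293, 0.0297]
eef_rot: [3.138, -0.7, 1.21]
force: [0.3, 0.3, 0.9]
grip_width: 0.0732
grip_force: 0.0
```

play_rows --motion '[[[0, 0, 0, 0, 0, 0, -1], [0, 0, 0, 0, 0, 0, -1], [0, 0, 0, 0, 0, 0, -1], [0, 0, 0, 0, 0, 0, -1], [0, 0, 0, 0, 0, 0, -1], [0, 0, 0, 0, 0, 0, -1]]]'

```text
time_s: 3.4
ee_pos: [0.445, -0.129, 0.0295]
eef_rot: [3.139, -0.7, 1.21]
force: [-1.0, -2.6, 3.7]
grip_width: 0.06
grip_force: 25.0
```

```bash
python3 plan.py grasp lift
```

```text
grasp [ 0.445 -0.13   0.03 ] rows [-0.002  0.001 -0.004] [ 0.0004 -0.0003  0.0001] dist 0.0011220061065878777 deg 0.17705390789612974
lift [ 0.445 -0.13   0.23 ] rows [ 0.514  0.003 -0.616] [ 0.0004 -0.0003  0.0001] dist 0.20051952617477883 deg 0.17705390789612974
```

Gripped at 60 mm wide. Lifting now.

play_rows --motion '[[[0.02, 0, -0.025, 0, 0, 0, -1], [0.08, 0, -0.095, 0, 0, 0, -1], [0.16, 0, -0.19, 0, 0, 0, -1], [0.24, 0, -0.285, 0, 0, 0, -1], [0.32, 0, -0.38, 0, 0, 0, -1], [0.4, 0, -0.475, 0, 0, 0, -1], [0.47, 0, -0.56, 0, 0, 0, -1], [0.51, 0, -0.61, 0, 0, 0, -1], [0.51, 0, -0.61, 0, 0, 0, -1], [0.51, 0, -0.61, 0, 0, 0, -1]]]'

```text
time_s: 4.4
ee_pos: [0.444, -0.1292, 0.2271]
eef_rot: [3.141, -0.7, 1.209]
force: [-0.3, 0.1, -2.2]
grip_width: 0.0597
grip_force: 25.0
```

```bash
python3 plan.py over
```

```text
over [0.633 0.119 0.205] rows [0.858 0.354 0.839] [-0.031 -0.143 -0.359] dist 0.31279756156089633 deg 139.55362310538678
```

play_rows --motion '[[[0.04, 0.02, 0.04, -0.002, -0.007, -0.018, -1], [0.09, 0.04, 0.08, -0.003, -0.014, -0.036, -1], [0.13, 0.05, 0.13, -0.005, -0.021, -0.054, -1], [0.17, 0.07, 0.17, -0.006, -0.029, -0.072, -1], [0.21, 0.09, 0.21, -0.008, -0.036, -0.09, -1], [0.26, 0.11, 0.25, -0.009, -0.043, -0.108, -1], [0.3, 0.12, 0.29, -0.011, -0.05, -0.126, -1], [0.34, 0.14, 0.33, -0.012, -0.057, -0.144, -1], [0.39, 0.16, 0.38, -0.014, -0.064, -0.162, -1], [0.43, 0.18, 0.42, -0.016, -0.072, -0.18, -1]]]'

```text
time_s: 5.4
ee_pos: [0.5394, -0.0045, 0.2152]
eef_rot: [2.663, 0.085, 2.232]
force: [0.5, -0.2, -2.7]
grip_width: 0.0594
grip_force: 25.0
```

play_rows --motion '[[[0, 0, 0, 0, 0, 0, -1], [0, 0, 0, 0, 0, 0, -1]]]'

```text
time_s: 5.6
ee_pos: [0.5389, -0.0051, 0.2158]
eef_rot: [2.663, 0.079, 2.228]
force: [0.3, 0.9, -1.4]
grip_width: 0.06
grip_force: 25.0
```

```bash
python3 plan.py over; python3 -c "
from h import *;o=get_obs();print(o['qpos'],o['time_s'])"
```

```text
over [0.633 0.119 0.205] rows [0.166 0.52  0.304] [-0.0156 -0.0711 -0.1793] dist 0.15611252816028817 deg 69.6740641654575
[-0.23893828  0.05511684  1.85638012  0.41378497  0.90374419 -1.12010799] 5.6
```

play_rows --motion '[[[0.02, 0.05, 0.03, -0.002, -0.007, -0.018, -1], [0.03, 0.1, 0.06, -0.003, -0.014, -0.036, -1], [0.05, 0.16, 0.09, -0.005, -0.021, -0.054, -1], [0.07, 0.21, 0.12, -0.006, -0.029, -0.072, -1], [0.08, 0.26, 0.15, -0.008, -0.036, -0.09, -1], [0.1, 0.31, 0.18, -0.009, -0.043, -0.108, -1], [0.12, 0.36, 0.21, -0.011, -0.05, -0.126, -1], [0.13, 0.42, 0.24, -0.012, -0.057, -0.144, -1], [0.15, 0.47, 0.27, -0.014, -0.064, -0.162, -1], [0.166, 0.52, 0.304, -0.0156, -0.071, -0.179, -1]]]'

```text
time_s: 6.6
ee_pos: [0.6338, 0.1182, 0.2054]
eef_rot: [-3.137, 0.874, -2.953]
force: [-0.7, 0.1, -1.4]
grip_width: 0.0595
grip_force: 25.0
```

play_rows --motion '[[[0, 0, 0, 0, 0, 0, -1], [0, 0, 0, 0, 0, 0, -1], [0, 0, 0, 0, 0, 0, -1]]]'

```text
time_s: 6.9
ee_pos: [0.6337, 0.1179, 0.2066]
eef_rot: [3.139, 0.874, -2.961]
force: [0.2, -1.3, -1.4]
grip_width: 0.0598
grip_force: 25.0
```

```bash
python3 plan.py over seat; python3 - <<'E'
from h import *
o=get_obs();print(o['qpos'],o['time_s'])
c=snap('top');d=snap('side')
a=cv2.resize(c['frame'][110:260,170:370],(400,300));b=cv2.resize(d['frame'][100:280,180:420],(400,300))
cv2.imwrite('pics/over.png',np.hstack([a,b])[...,::-1])
# tumbler side points: grey pts near the peg from side camera
w=world(d)[100:250,200:320].reshape(-1,3);q=w[(np.hypot(w[:,0]-.633,w[:,1]-.119)<.05)&(w[:,2]>.11)]
print(len(q),np.nanpercentile(q,[1,50,99],axis=0))
w=world(c).reshape(-1,3);q=w[(np.hypot(w[:,0]-.633,w[:,1]-.119)<.05)&(w[:,2]>.225)&(w[:,2]<.25)];print('top face',len(q),q.mean(0),q.min(0),q.max(0))
E
```

```text
over [0.633 0.119 0.205] rows [0.006 0.005 0.003] [-0.0003  0.0002 -0.0006] dist 0.0020600368487000476 deg 0.250973768190551
seat [0.633 0.119 0.074] rows [0.408 0.004 0.339] [-0.0003  0.0002 -0.0006] dist 0.13263675448052648 deg 0.250973768190551
[ 0.10027265  0.15825149  1.93512897  0.34955749  0.18677612 -1.96609847] 6.9
1020 [[0.60106219 0.07799463 0.14501603]
 [0.62419387 0.13350765 0.23768918]
 [0.65961454 0.15629533 0.24438759]]
top face 799 [0.62856725 0.11793214 0.23955121] [0.58909219 0.07428804 0.2250479 ] [0.66324879 0.1580496  0.24910871]
```

View pics/over.png

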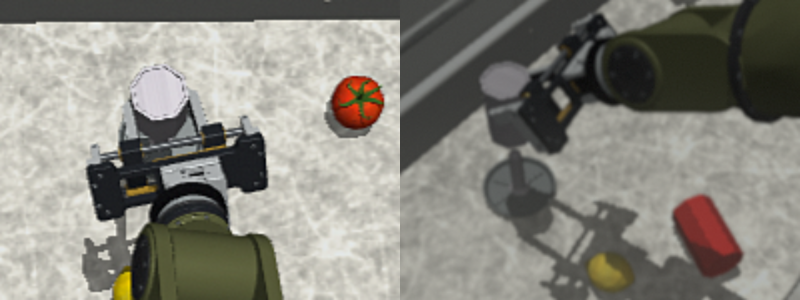

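The tumbler is upright over the peg in both views. Joint 5 is close to 0 (0.19), so before lowering I'll fit a quick kinematic model and check the path down.

```bash
cat > kin.py <<'E'
from plan import *
from scipy.optimize import least_squares
Q=np.array([[-1.19559066,.300382,1.52149,0,1.32073,-.0666],[-.98305,.32404,1.70421,.54760,1.56080,-.75149],[-.23894,.05512,1.85638,.41378,.90374,-1.12011],get_obs()['qpos']])
o=get_obs()
P=np.array([[.23508,-.49697,.20337],[.3803,-.2492,.1793],[.5389,-.0051,.2158],o['ee_pos']])
E=[[-3.14058,-.0001,.4418],[3.139,-.691,1.207],[2.663,.079,2.228],o['eef_rot']]
def fk(q,k,s=1):
    r0,z0,L1,L2,L3,off,e=k
    A=Ro.from_euler('z',q[0])
    B=A*Ro.from_euler('y',q[1]); C=A*Ro.from_euler('y',q[1]+q[2])
    T=C*Ro.from_euler('z',s*q[3])*Ro.from_euler('y',q[4])*Ro.from_euler('z',s*q[5])*Ro.from_euler('z',np.pi/2)
    p=A.apply([r0,off,z0])+B.apply([0,0,L1])+C.apply([e,0,L2])+T.apply([0,0,L3])
    return p,T
if __name__=='__main__':
  for s in(1,-1):
    f=lambda k:np.concatenate([fk(q,k,s)[0]-p for q,p in zip(Q,P)])
    S=least_squares(f,[0,.15,.4,.4,.2,0,0]); print(s,S.x.round(3),np.abs(S.fun).max(),[round((fk(q,S.x,s)[1].inv()*Ro.from_euler('xyz',e)).magnitude(),3) for q,e in zip(Q,E)])
    if max((fk(q,S.x,s)[1].inv()*Ro.from_euler('xyz',e)).magnitude() for q,e in zip(Q[-1:],E[-1:]))>.1: continue
    for tag,R in(('now',Rp),):
     for dy in (0,20,40,-20):
      R2=Ro.from_euler('z',dy,degrees=True)*R; q=Q[-1].copy()
      for z in (.205,.17,.14,.11,.09,.074):
        g=lambda q:np.r_[fk(q,S.x,s)[0]-(S_:=np.array([.633,.119,z])),.3*(fk(q,S.x,s)[1].inv()*R2).as_rotvec()]
        sol=least_squares(g,q,bounds=([-3.03,-.79,.23,-1.04,0,-2.55],[3.03,2.21,2.52,4.18,3.07,2.55]));q=sol.x; print(dy,z,q.round(2),np.abs(sol.fun).max().round(4))
E
python3 kin.py
```

```text
1 [0.    0.221 0.424 0.447 0.272 0.037 0.041] 2.3085185632071292e-05 [0.0, 0.0, 0.0, 0.0]
0 0.205 [ 0.1   0.16  1.94  0.36  0.19 -1.98] 0.0
0 0.17 [ 0.1   0.22  1.97  0.63  0.11 -2.26] 0.0
0 0.14 [ 0.11  0.27  1.98  0.93  0.06 -2.55] 0.0037
0 0.11 [ 0.12  0.32  1.97  0.94  0.03 -2.55] 0.0116
0 0.09 [ 0.13  0.36  1.96  0.94  0.01 -2.55] 0.0169
0 0.074 [ 0.14  0.39  1.96  0.95  0.   -2.55] 0.0221
20 0.205 [ 0.02  0.18  1.84  0.7   0.48 -2.55] 0.0259
20 0.17 [ 0.03  0.23  1.85  0.7   0.43 -2.55] 0.0334
20 0.14 [ 0.05  0.27  1.86  0.7   0.38 -2.55] 0.04
20 0.11 [ 0.06  0.32  1.87  0.7   0.33 -2.55] 0.0467
20 0.09 [ 0.07  0.35  1.87  0.7   0.3  -2.55] 0.0513
20 0.074 [ 0.08  0.38  1.87  0.7   0.28 -2.55] 0.0549
40 0.205 [ 0.02  0.24  1.67  0.56  0.76 -2.55] 0.0664
40 0.17 [ 0.04  0.28  1.7   0.55  0.7  -2.55] 0.0735
40 0.14 [ 0.05  0.32  1.72  0.54  0.65 -2.55] 0.0797
40 0.11 [ 0.06  0.36  1.73  0.53  0.59 -2.55] 0.0859
40 0.09 [ 0.07  0.39  1.74  0.52  0.56 -2.55] 0.0901
40 0.074 [ 0.08  0.41  1.74  0.52  0.53 -2.55] 0.0935
-20 0.205 [ 0.26  0.2   1.89 -0.98  0.39 -0.35] 0.0
-20 0.17 [ 0.25  0.25  1.9  -1.04  0.35 -0.27] 0.0073
-20 0.14 [ 0.24  0.29  1.9  -1.04  0.33 -0.27] 0.017
-20 0.11 [ 0.24  0.34  1.9  -1.04  0.3  -0.26] 0.0266
-20 0.09 [ 0.23  0.37  1.89 -1.04  0.29 -0.26] 0.033
-20 0.074 [ 0.22  0.4   1.89 -1.04  0.28 -0.26] 0.0381
-1 [ 0.44   0.36  -0.117  0.093  0.068  0.113 -0.052] 0.11028616678817918 [0.133, 1.785, 1.797, 3.037]
```

The fitted model is exact, and it shows that this grasp cannot be lowered: joint 5 reaches 0. I'll search for a lean and yaw that are feasible at both the pick and the seat.

```bash
cat > search.py <<'E'
import kin, plan
from kin import *
k=least_squares(lambda k:np.concatenate([fk(q,k)[0]-p for q,p in zip(Q,P)]),[0,.15,.4,.4,.2,0,0]).x
np.save('k.npy',k); print(k)
lo=np.array([-3.03,-.79,.23,-1.04,0,-2.55])+.06; hi=np.array([3.03,2.21,2.52,4.18,3.07,2.55])-.06
def ik(p,R,q0):
    g=lambda q:np.r_[fk(q,k)[0]-p,.3*(fk(q,k)[1].inv()*R).as_rotvec()]
    s=least_squares(g,np.clip(q0,lo+.01,hi-.01),bounds=(lo,hi),max_nfev=60); return s.x,np.abs(s.fun).max()
seeds=[[.1,.3,1.9,a,b,c] for a,b,c in((.4,.4,-1.9),(-.5,.4,-1),(2.8,.4,1.5),(.3,.4,1.5),(2.8,.4,-1.5))]
F=Ro.from_euler('z',np.pi)
if __name__=='__main__':
  for t in(40,55,65):
    plan.th=np.deg2rad(t)
    for fl in(0,1):
      R=plan.fr(m,D)*(F if fl else Ro.identity())
      pk=[ik(G,R,[-.6,.6,1.7,.5,1.5,c]) for c in(-.7,2.3)]; pk=min(pk,key=lambda a:a[1])
      print('th',t,'flip',fl,'pick',pk[0].round(2),round(pk[1],4))
      for dy in(-60,-30,0,30,60):
        d=Ro.from_euler('z',dy,degrees=True).apply(r); R=plan.fr(D,d)*(F if fl else Ro.identity())
        for s in seeds:
          q,e=ik(plan.S+up(.074),R,s)
          if e<5e-4:
            q2,e2=ik(plan.S+up(.2),R,q); print('  dy',dy,q.round(2),'over',q2.round(2),round(e2,4))
E
time python3 search.py
```

```text
[1.58496084e-04 2.21393686e-01 4.24023841e-01 4.47397857e-01
 2.72217561e-01 3.65969637e-02 4.09788459e-02]
th 40 flip 0 pick [-0.73  0.5   1.88  0.71  1.16 -0.8 ] 0.0
  dy 0 [0.1  0.41 2.01 2.72 0.16 1.93] over [0.11 0.19 2.02 2.17 0.06 2.49] 0.0296
  dy 0 [0.1  0.41 2.01 2.72 0.16 1.93] over [0.11 0.19 2.02 2.17 0.06 2.49] 0.0296
th 40 flip 1 pick [-0.73  0.5   1.88  0.71  1.16  2.34] 0.0
  dy 0 [ 0.1   0.41  2.01  2.72  0.16 -1.21] over [0.1  0.17 1.94 0.38 0.17 1.14] 0.0
  dy 0 [ 0.1   0.41  2.01  2.72  0.16 -1.21] over [0.1  0.17 1.94 0.38 0.17 1.14] 0.0
  dy 0 [ 0.1   0.41  2.01  2.72  0.16 -1.21] over [0.1  0.17 1.94 0.38 0.17 1.14] 0.0
  dy 0 [ 0.1   0.41  2.01  2.72  0.16 -1.21] over [0.1  0.17 1.94 0.38 0.17 1.14] 0.0
  dy 0 [ 0.1   0.41  2.01  2.72  0.16 -1.21] over [0.1  0.17 1.94 0.38 0.17 1.14] 0.0
  dy 30 [-0.11  0.47  1.9   1.44  0.6  -0.45] over [-0.11  0.25  1.84  1.08  0.69  0.  ] 0.0
  dy 30 [-0.11  0.47  1.9   1.44  0.6  -0.45] over [-0.11  0.25  1.84  1.08  0.69  0.  ] 0.0
  dy 30 [-0.11  0.47  1.9   1.44  0.6  -0.45] over [-0.11  0.25  1.84  1.08  0.69  0.  ] 0
[... 4799 characters left out ...]
58] over [0.01 0.32 1.57 0.34 0.94 0.72] 0.0
  dy 30 [0.01 0.47 1.67 0.43 0.7  0.58] over [0.01 0.32 1.57 0.34 0.94 0.72] 0.0
  dy 30 [0.01 0.47 1.67 0.43 0.7  0.58] over [0.01 0.32 1.57 0.34 0.94 0.72] 0.0
  dy 30 [0.01 0.47 1.67 0.43 0.7  0.58] over [0.01 0.32 1.57 0.34 0.94 0.72] 0.0
  dy 60 [-0.04  0.56  1.53  0.51  0.98  0.02] over [-0.04  0.42  1.42  0.45  1.2   0.15] 0.0
  dy 60 [-0.04  0.56  1.53  0.51  0.98  0.02] over [-0.04  0.42  1.42  0.45  1.2   0.15] 0.0
  dy 60 [-0.04  0.56  1.53  0.51  0.98  0.02] over [-0.04  0.42  1.42  0.45  1.2   0.15] 0.0
  dy 60 [-0.04  0.56  1.53  0.51  0.98  0.02] over [-0.04  0.42  1.42  0.45  1.2   0.15] 0.0
real	0m3.882s
user	0m4.347s
sys	0m0.065s
```

Leaning 60° with the final tool yaw turned 30° clockwise keeps all joints well inside their ranges. I'll lay the tumbler back where it was, regrasp that way, and redo the turn.

```bash
python3 plan.py lift
```

```text
lift [ 0.445 -0.13   0.23 ] rows [ 0.521 -0.839 -0.768] [0.0318 0.1434 0.3584] dist 0.3127422383996535 deg 139.4323561395014
```

play_rows --motion '[[[0.03, -0.04, -0.04, 0.002, 0.007, 0.018, -1], [0.05, -0.08, -0.08, 0.003, 0.014, 0.036, -1], [0.08, -0.13, -0.12, 0.005, 0.021, 0.054, -1], [0.1, -0.17, -0.15, 0.006, 0.029, 0.072, -1], [0.13, -0.21, -0.19, 0.008, 0.036, 0.09, -1], [0.16, -0.25, -0.23, 0.009, 0.043, 0.108, -1], [0.18, -0.29, -0.27, 0.011, 0.05, 0.126, -1], [0.21, -0.34, -0.31, 0.013, 0.057, 0.143, -1], [0.23, -0.38, -0.35, 0.014, 0.065, 0.161, -1], [0.26, -0.42, -0.38, 0.016, 0.072, 0.179, -1]]]'

```text
time_s: 8.0
ee_pos: [0.5401, -0.0063, 0.2187]
eef_rot: [2.666, 0.076, 2.225]
force: [0.8, -0.4, -1.9]
grip_width: 0.06
grip_force: 25.0
```

```bash
python3 plan.py lift
```

```text
lift [ 0.445 -0.13   0.23 ] rows [-0.164 -0.521 -0.306] [0.0156 0.0716 0.1787] dist 0.1564932321134597 deg 69.54467923815031
```

play_rows --motion '[[[-0.02, -0.05, -0.03, 0.002, 0.007, 0.018, -1], [-0.03, -0.1, -0.06, 0.003, 0.014, 0.036, -1], [-0.05, -0.16, -0.09, 0.005, 0.021, 0.054, -1], [-0.07, -0.21, -0.12, 0.006, 0.029, 0.072, -1], [-0.08, -0.26, -0.15, 0.008, 0.036, 0.09, -1], [-0.1, -0.31, -0.18, 0.009, 0.043, 0.108, -1], [-0.12, -0.36, -0.21, 0.011, 0.05, 0.126, -1], [-0.13, -0.42, -0.24, 0.012, 0.057, 0.144, -1], [-0.15, -0.47, -0.27, 0.014, 0.064, 0.162, -1], [-0.164, -0.521, -0.306, 0.0156, 0.0716, 0.1787, -1]]]'

```text
time_s: 9.0
ee_pos: [0.4452, -0.1305, 0.2296]
eef_rot: [-3.14, -0.697, 1.208]
force: [-0.0, -0.4, -1.7]
grip_width: 0.0598
grip_force: 25.0
```

play_rows --motion '[[[0, 0, 0, 0, 0, 0, -1], [0, 0, 0, 0, 0, 0, -1], [0, 0, 0, 0, 0, 0, -1]]]'

```text
time_s: 9.3
ee_pos: [0.446, -0.1292, 0.2294]
eef_rot: [3.136, -0.695, 1.219]
force: [0.3, 0.7, -1.1]
grip_width: 0.0599
grip_force: 25.0
```

```bash
python3 plan.py grasp
```

```text
grasp [ 0.445 -0.13   0.03 ] rows [-0.514 -0.006  0.61 ] [-0.0001  0.0005  0.0012] dist 0.19943416555920143 deg 0.489979420487742
```

play_rows --motion '[[[-0.08, 0, 0.095, 0, 0, 0.001, -1], [-0.17, 0, 0.2, 0, 0, 0.001, -1], [-0.25, -0.003, 0.3, 0, 0, 0.001, -1], [-0.34, -0.003, 0.4, 0, 0, 0.001, -1], [-0.42, -0.005, 0.5, 0, 0, 0.001, -1], [-0.47, -0.005, 0.56, 0, 0, 0.001, -1], [-0.5, -0.006, 0.59, 0, 0, 0.001, -1], [-0.514, -0.006, 0.61, 0, 0, 0.001, -1], [-0.514, -0.006, 0.61, 0, 0, 0.001, -1], [-0.514, -0.006, 0.61, 0, 0, 0.001, -1]]]'

```text
time_s: 10.3
ee_pos: [0.445, -0.1302, 0.0305]
eef_rot: [3.141, -0.695, 1.21]
force: [-1.1, -0.6, -1.1]
grip_width: 0.0597
grip_force: 25.0
```

play_rows --motion '[[[0, 0, 0, 0, 0, 0, -1], [0, 0, 0, 0, 0, 0, 1], [0, 0, 0, 0, 0, 0, 1], [0, 0, 0, 0, 0, 0, 1], [0, 0, 0, 0, 0, 0, 1], [0, 0, 0, 0, 0, 0, 1]]]'

```text
time_s: 10.9
ee_pos: [0.4446, -0.13, 0.0298]
eef_rot: [-3.14, -0.696, 1.208]
force: [0.6, -0.5, -0.3]
grip_width: 0.0928
grip_force: 0.0
```

```bash
sed -i "s/deg2rad(40)/deg2rad(60)/; s/^Rp=.*/Rp=fr(D,Ro.from_euler('z',-30,degrees=True).apply(r))/" plan.py; python3 plan.py grasp pre
```

```text
grasp [ 0.445 -0.13   0.03 ] rows [ 0.001  0.001 -0.   ] [-0.0002  0.0559 -0.0001] dist 0.00036474349266086843 deg 20.12793565810277
pre [ 0.414 -0.211  0.08 ] rows [-0.137  0.001 -0.376] [-0.0002  0.0559 -0.0001] dist 0.09998673389916132 deg 20.12793565810277
```

play_rows --motion '[[[0, 0, 0, 0, 0.014, 0, 1], [0, 0, 0, 0, 0.028, 0, 1], [0, 0, 0, 0, 0.042, 0, 1], [0, 0, 0, 0, 0.056, 0, 1], [0, 0, 0, 0, 0.056, 0, 1], [0, 0, 0, 0, 0.056, 0, 1], [0, 0, 0, 0, 0.056, 0, 1]]]'

```text
time_s: 11.6
ee_pos: [0.4448, -0.13, 0.0301]
eef_rot: [-3.14, -1.045, 1.209]
force: [0.0, -0.4, 0.4]
grip_width: 0.0943
grip_force: 0.0
```

play_rows --motion '[[[0, 0, 0, 0, 0, 0, 0.3], [0, 0, 0, 0, 0, 0, 0.3], [0, 0, 0, 0, 0, 0, -1], [0, 0, 0, 0, 0, 0, -1], [0, 0, 0, 0, 0, 0, -1], [0, 0, 0, 0, 0, 0, -1], [0, 0, 0, 0, 0, 0, -1]]]' --grip_force 25

```text
time_s: 12.3
ee_pos: [0.4446, -0.13, 0.0298]
eef_rot: [-3.139, -1.048, 1.207]
force: [1.3, 0.4, 1.1]
grip_width: 0.0599
grip_force: 25.0
```

```bash
python3 plan.py grasp lift; python3 - <<'E'
from h import *
d=snap('side');c=snap('top')
a=cv2.resize(c['frame'][150:330,230:470],(400,300));b=cv2.resize(d['frame'][70:280,250:530],(400,300))
cv2.imwrite('pics/regrasp.png',np.hstack([a,b])[...,::-1])
w=world(c).reshape(-1,3);f=c['frame'].reshape(-1,3).astype(int)
m=np.array([.354,.935]);ax=(w[:,:2]-[.4502,-.116])@m;la=(w[:,:2]-[.4502,-.116])@np.array([.935,-.354])
s=(abs(la)<.01)&(w[:,2]>.05)&(w[:,2]<.068)&(ax>-.02)&(ax<.08);print('mouth edge',np.percentile(ax[s],99),'z',np.median(w[s,2]))
E
```

```text
grasp [ 0.445 -0.13   0.03 ] rows [ 0.001  0.001 -0.   ] [-0.0001 -0.0001 -0.0002] dist 0.00033448150604021 deg 0.08358289061747567
lift [ 0.445 -0.13   0.23 ] rows [ 0.694  0.    -0.4  ] [-0.0001 -0.0001 -0.0002] dist 0.2001646969321043 deg 0.08358289061747567
mouth edge 0.04957776188366477 z 0.05915255738974656
```

View pics/regrasp.png

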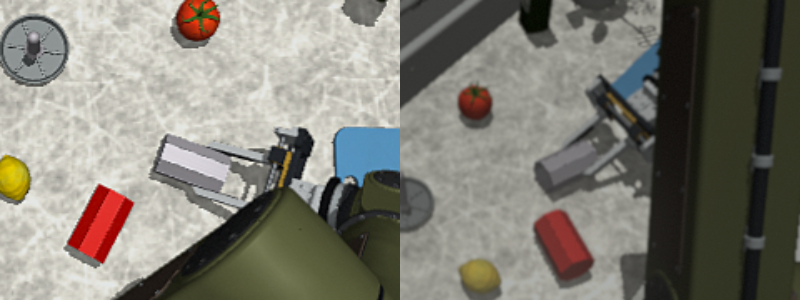

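The pads hold the tumbler's closed half, mouth at crop (160,155), with the mouth edge 49.6 mm from the assumed centre, so the pose is as planned. I'll lift, and check the turn with the model.

play_rows --motion '[[[0.03, 0, -0.017, 0, 0, 0, -1], [0.1, 0, -0.058, 0, 0, 0, -1], [0.2, 0, -0.115, 0, 0, 0, -1], [0.3, 0, -0.173, 0, 0, 0, -1], [0.4, 0, -0.23, 0, 0, 0, -1], [0.5, 0, -0.288, 0, 0, 0, -1], [0.6, 0, -0.346, 0, 0, 0, -1], [0.69, 0, -0.4, 0, 0, 0, -1], [0.69, 0, -0.4, 0, 0, 0, -1], [0.69, 0, -0.4, 0, 0, 0, -1]]]'

```text
time_s: 13.4
ee_pos: [0.4444, -0.1304, 0.2288]
eef_rot: [-3.139, -1.047, 1.207]
force: [0.3, 0.7, -2.2]
grip_width: 0.0599
grip_force: 25.0
```

```bash
python3 plan.py over; python3 - <<'E'
import kin
kin.Q[-1]=kin.Q[2];kin.P[-1]=kin.P[2]
from plan import *
from kin import fk
from scipy.optimize import least_squares
from scipy.spatial.transform import Slerp
k=np.load('k.npy');o=get_obs();q=o['qpos'];R0=Ro.from_euler('xyz',o['eef_rot']);p0=o['ee_pos']
lo=[-3.03,-.79,.23,-1.04,0,-2.55];hi=[3.03,2.21,2.52,4.18,3.07,2.55]
def go(p0,R0,p1,R1,q):
    s=Slerp([0,1],Ro.concatenate([R0,R1]))
    for t in np.linspace(0,1,6)[1:]:
        g=lambda q:np.r_[fk(q,k)[0]-(p0+t*(p1-p0)),.3*(fk(q,k)[1].inv()*s(t)).as_rotvec()]
        z=least_squares(g,q,bounds=(lo,hi));q=z.x;mo=s(t).apply([np.cos(th),0,np.sin(th)]);print(q.round(2),np.abs(z.fun).max().round(4),'mouth',mo.round(2))
    return q
q=go(p0,R0,K['over'][1],Rp,q);q=go(K['over'][1],Rp,K['seat'][1],Rp,q);go(K['seat'][1],Rp,K['back'][1],Rp,q)
E
```

```text
over [0.633 0.119 0.205] rows [0.518 0.353 1.087] [ 0.0713 -0.1907 -0.2668] dist 0.3135849395461797 deg 120.82400763246622
[-0.63  0.26  1.73  0.74  1.51 -0.82] 0.0 mouth [ 0.14  0.96 -0.26]
[-0.41  0.21  1.69  0.56  1.32 -0.9 ] 0.0 mouth [-0.03  0.84 -0.54]
[-0.17  0.2   1.66  0.32  1.13 -0.92] 0.0 mouth [-0.11  0.62 -0.78]
[ 0.05  0.22  1.64  0.01  0.95 -0.88] 0.0 mouth [-0.1   0.32 -0.94]
[ 0.25  0.29  1.62 -0.39  0.82 -0.78] 0.0 mouth [-0. -0. -1.]
[ 0.25  0.32  1.65 -0.41  0.77 -0.75] 0.0 mouth [-0.  0. -1.]
[ 0.25  0.35  1.67 -0.43  0.72 -0.72] 0.0 mouth [-0.  0. -1.]
[ 0.25  0.38  1.7  -0.46  0.67 -0.68] 0.0 mouth [-0.  0. -1.]
[ 0.25  0.42  1.71 -0.49  0.62 -0.64] 0.0 mouth [-0.  0. -1.]
[ 0.25  0.46  1.73 -0.53  0.57 -0.59] 0.0 mouth [-0.  0. -1.]
[ 0.26  0.41  1.74 -0.51  0.61 -0.6 ] 0.0 mouth [-0.  0. -1.]
[ 0.27  0.36  1.76 -0.5   0.64 -0.62] 0.0 mouth [-0.  0. -1.]
[ 0.29  0.31  1.77 -0.48  0.68 -0.63] 0.0 mouth [-0.  0. -1.]
[ 0.3   0.26  1.77 -0.47  0.72 -0.64] 0.0 mouth [-0.  0. -1.]
[ 0.31  0.22  1.78 -0.45  0.77 -0.65] 0.0 mouth [-0.  0. -1.]
```

The whole path is smooth. I'll turn in two halves.

play_rows --motion '[[[0.026, 0.018, 0.054, 0.0036, -0.0095, -0.0133, -1], [0.052, 0.035, 0.109, 0.007, -0.019, -0.0267, -1], [0.078, 0.053, 0.163, 0.0107, -0.0286, -0.04, -1], [0.104, 0.07, 0.217, 0.0143, -0.038, -0.0534, -1], [0.13, 0.088, 0.272, 0.0178, -0.0477, -0.0667, -1], [0.155, 0.106, 0.326, 0.0214, -0.0572, -0.08, -1], [0.181, 0.124, 0.38, 0.025, -0.0667, -0.0934, -1], [0.207, 0.141, 0.435, 0.0285, -0.0763, -0.1067, -1], [0.233, 0.159, 0.489, 0.0321, -0.0858, -0.12, -1], [0.259, 0.176, 0.543, 0.0357, -0.0954, -0.1334, -1]]]'

```text
time_s: 14.4
ee_pos: [0.5387, -0.0053, 0.2156]
eef_rot: [2.788, -0.245, 2.099]
force: [0.6, -0.9, -1.4]
grip_width: 0.0596
grip_force: 25.0
```

```bash
python3 plan.py over
```

```text
over [0.633 0.119 0.205] rows [0.222 0.506 0.293] [ 0.0354 -0.0955 -0.1328] dist 0.1563748899854624 deg 60.23883552116077
```

play_rows --motion '[[[0.025, 0.056, 0.032, 0.004, -0.0106, -0.0148, -1], [0.05, 0.112, 0.065, 0.008, -0.021, -0.0295, -1], [0.074, 0.169, 0.098, 0.012, -0.032, -0.044, -1], [0.1, 0.225, 0.13, 0.0157, -0.0424, -0.059, -1], [0.123, 0.28, 0.163, 0.0197, -0.053, -0.0738, -1], [0.148, 0.337, 0.195, 0.0236, -0.0637, -0.0885, -1], [0.173, 0.394, 0.228, 0.0275, -0.0743, -0.103, -1], [0.197, 0.45, 0.26, 0.0315, -0.085, -0.118, -1], [0.222, 0.506, 0.293, 0.0354, -0.0955, -0.1328, -1], [0.222, 0.506, 0.293, 0.0354, -0.0955, -0.1328, -1]]]'

```text
time_s: 15.4
ee_pos: [0.6325, 0.1202, 0.2037]
eef_rot: [-3.139, 0.521, 2.807]
force: [-0.2, 0.3, -1.9]
grip_width: 0.0599
grip_force: 25.0
```

play_rows --motion '[[[0, 0, 0, 0, 0, 0, -1], [0, 0, 0, 0, 0, 0, -1]]]'

```text
time_s: 15.6
ee_pos: [0.6331, 0.1175, 0.2065]
eef_rot: [3.138, 0.522, 2.797]
force: [-0.2, -0.7, -1.7]
grip_width: 0.0597
grip_force: 25.0
```

```bash
python3 plan.py over seat; python3 - <<'E'
from h import *
c=snap('top');d=snap('side')
a=cv2.resize(c['frame'][110:260,170:370],(400,300));b=cv2.resize(d['frame'][100:280,180:420],(400,300))
cv2.imwrite('pics/over2.png',np.hstack([a,b])[...,::-1])
w=world(c).reshape(-1,3);q=w[(np.hypot(w[:,0]-.633,w[:,1]-.119)<.045)&(w[:,2]>.225)&(w[:,2]<.25)];print('top face',len(q),q.mean(0),np.percentile(q,[2,98],axis=0))
E
```

```text
over [0.633 0.119 0.205] rows [0.005 0.006 0.004] [ 0.     -0.0003 -0.0009] dist 0.002169814668627037 deg 0.3359551810795698
seat [0.633 0.119 0.074] rows [0.267 0.004 0.458] [ 0.     -0.0003 -0.0009] dist 0.1325320871229609 deg 0.3359551810795698
top face 515 [0.6382272  0.11851529 0.2403834 ] [[0.60929069 0.09112045 0.23393701]
 [0.66064404 0.15459572 0.24564695]]
```

View pics/over2.png

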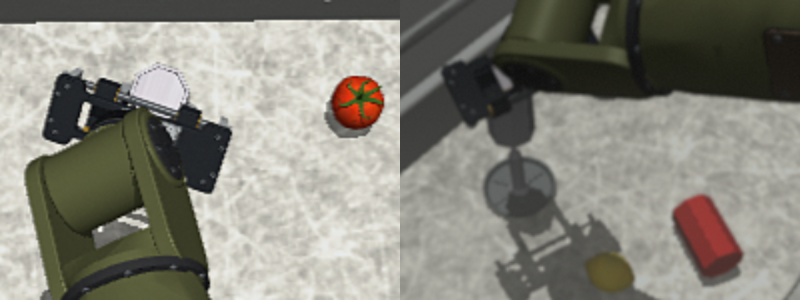

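The tumbler is upright, with its closed end at crop (160,88) in the top view. In the side view it sits directly over the peg tip at (515,152). Lowering.

play_rows --motion '[[[0.025, 0.004, 0.043, 0, 0, -0.001, -1], [0.055, 0.004, 0.095, 0, 0, -0.001, -1], [0.085, 0.004, 0.147, 0, 0, -0.001, -1], [0.115, 0.004, 0.199, 0, 0, -0.001, -1], [0.145, 0.004, 0.25, 0, 0, -0.001, -1], [0.175, 0.004, 0.302, 0, 0, -0.001, -1], [0.205, 0.004, 0.354, 0, 0, -0.001, -1], [0.235, 0.004, 0.406, 0, 0, -0.001, -1], [0.25, 0.004, 0.43, 0, 0, -0.001, -1], [0.25, 0.004, 0.43, 0, 0, -0.001, -1]]]'

```text
time_s: 16.7
ee_pos: [0.6331, 0.1195, 0.0815]
eef_rot: [-3.14, 0.523, 2.807]
force: [0.5, 0.2, -1.6]
grip_width: 0.0597
grip_force: 25.0
```

play_rows --motion '[[[0.003, 0, 0.006, 0, 0, 0, -1], [0.006, 0, 0.011, 0, 0, 0, -1], [0.009, 0, 0.016, 0, 0, 0, -1], [0.012, 0, 0.02, 0, 0, 0, -1], [0.012, 0, 0.02, 0, 0, 0, -1]]]'

```text
time_s: 17.2
ee_pos: [0.6334, 0.1196, 0.077]
eef_rot: [-3.141, 0.524, 2.806]
force: [0.1, -0.2, -1.6]
grip_width: 0.0601
grip_force: 25.0
```

```bash
python3 plan.py seat
```

```text
seat [0.633 0.119 0.074] rows [ 0.007 -0.003  0.01 ] [0.0001 0.0001 0.0004] dist 0.003071253994328031 deg 0.1338074643274141
```

play_rows --motion '[[[0.002, 0, 0.0035, 0, 0, 0, -1], [0.004, 0, 0.007, 0, 0, 0, -1], [0.006, 0, 0.01, 0, 0, 0, -1], [0.006, 0, 0.01, 0, 0, 0, -1], [0.006, 0, 0.01, 0, 0, 0, -1]]]'

```text
time_s: 17.7
ee_pos: [0.6334, 0.1196, 0.074]
eef_rot: [-3.141, 0.524, 2.806]
force: [0.2, -0.2, -1.9]
grip_width: 0.0593
grip_force: 25.0
```

play_rows --motion '[[[0.001, 0, 0.0017, 0, 0, 0, -1], [0.002, 0, 0.0035, 0, 0, 0, -1], [0.002, 0, 0.0035, 0, 0, 0, -1]]]'

```text
time_s: 18.0
ee_pos: [0.6334, 0.1196, 0.073]
eef_rot: [-3.141, 0.524, 2.806]
force: [-0.5, 1.1, -2.7]
grip_width: 0.0601
grip_force: 25.0
```

play_rows --motion '[[[0.001, 0, 0.0017, 0, 0, 0, -1], [0.002, 0, 0.0035, 0, 0, 0, -1], [0.002, 0, 0.0035, 0, 0, 0, -1]]]'

```text
time_s: 18.3
ee_pos: [0.6338, 0.1197, 0.0728]
eef_rot: [-3.141, 0.525, 2.806]
force: [-2.9, -0.3, 5.1]
grip_width: 0.06
grip_force: 25.0
```

play_rows --motion '[[[0.001, 0, 0.0017, 0, 0, 0, -1], [0.002, 0, 0.0035, 0, 0, 0, -1], [0.002, 0, 0.0035, 0, 0, 0, -1]]]'

```text
time_s: 18.6
ee_pos: [0.6341, 0.1197, 0.0727]
eef_rot: [3.141, 0.526, 2.806]
force: [-8.0, -1.6, 12.9]
grip_width: 0.0599
grip_force: 25.0
```

The rim touches down at the expected height (0.073 against 0.074). I'll relieve 1.5 mm, release, and back off.

play_rows --motion '[[[-0.002, 0, -0.0035, 0, 0, 0, -1], [-0.003, 0, -0.005, 0, 0, 0, -1], [-0.003, 0, -0.005, 0, 0, 0, 0.6], [-0.003, 0, -0.005, 0, 0, 0, 1], [-0.003, 0, -0.005, 0, 0, 0, 1], [-0.003, 0, -0.005, 0, 0, 0, 1], [-0.003, 0, -0.005, 0, 0, 0, 1], [-0.003, 0, -0.005, 0, 0, 0, 1]]]'

```text
time_s: 19.4
ee_pos: [0.6334, 0.1196, 0.0725]
eef_rot: [-3.141, 0.524, 2.806]
force: [0.5, 0.3, 0.9]
grip_width: 0.0941
grip_force: 0.0
```

play_rows --motion '[[[0, 0, -0.05, 0, 0, 0, 1], [0, 0, -0.15, 0, 0, 0, 1], [0, 0, -0.25, 0, 0, 0, 1], [0, 0, -0.4, 0, 0, 0, 1], [0, 0, -0.55, 0, 0, 0, 1], [0, 0, -0.7, 0, 0, 0, 1], [0, 0, -0.8, 0, 0, 0, 1], [0, 0, -0.8, 0, 0, 0, 1], [0, 0, -0.8, 0, 0, 0, 1]]]'

```text
time_s: 20.3
ee_pos: [0.5388, 0.1528, 0.2458]
eef_rot: [-3.142, 0.524, 2.807]
force: [-1.2, 0.6, -0.7]
grip_width: 0.0941
grip_force: 0.0
```

```bash
python3 - <<'E'
from h import *
c=snap('top');d=snap('side')
a=cv2.resize(c['frame'][110:320,110:390],(400,300));b=cv2.resize(d['frame'][100:370,150:510],(400,300))
cv2.imwrite('pics/end.png',np.hstack([a,b])[...,::-1])
for n,x in(('top',c),('side',d)):
    w=world(x).reshape(-1,3);q=w[(np.hypot(w[:,0]-.633,w[:,1]-.119)<.04)&(w[:,2]>.099)&(w[:,2]<.125)]
    A=np.c_[q[:,:2]-q[:,:2].mean(0),np.ones(len(q))]; f=np.linalg.lstsq(A,q[:,2],rcond=None)[0]
    print(n,len(q),q.mean(0),np.percentile(q,[1,99],axis=0).round(3).tolist(),'slope deg',np.degrees(f[:2]))
E
```

```text
top 518 [0.63259844 0.1213376  0.10699907] [[0.603, 0.092, 0.101], [0.661, 0.149, 0.112]] slope deg [0.16519537 0.31300471]
side 28 [0.63958359 0.14496341 0.10634484] [[0.602, 0.124, 0.099], [0.655, 0.151, 0.11]] slope deg [6.42593088 5.55751259]
```

View pics/end.png

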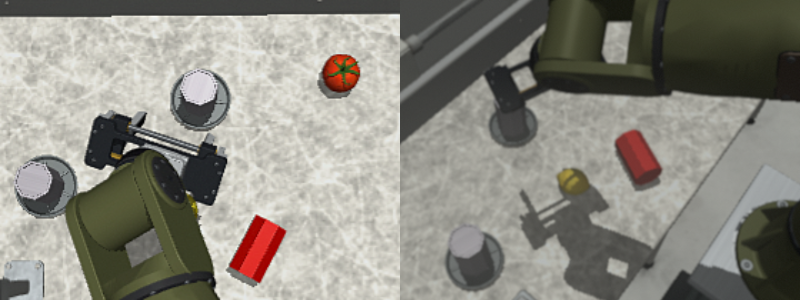

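The tumbler stands level on the free stand, at crop (200,97) in the top view. Its closed end is at 0.107 m, the same height as the parked one, and nothing else has moved.

```bash
python3 -c "
from station import workorder
print(workorder.hand_in())"
```

```text
the job is handed in; nothing more can be done
None
```

The steel tumbler is upside down over the free peg, level, released, with its top at the same height as the parked one; the job is handed in at about 20 s of the 43 s allowed, and the other items look undisturbed.

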